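Clear the die box and hold its lid open

TASK

Two closed rivet tins have been left on the lid of the wooden die box: stack them squarely, long sides in line, on the bigger tin that stands by itself on the table, first the larger one, then the smaller one on top of it. Then lift the box's lid (it has a bar along the front, and falls shut if let go) and hold it still, 50 degrees open, so that I can pick out a die: finish while holding the lid there, do not let go. Leave the bottom tin and everything else on the table where they stand.

Things in the scene. Friction and masses are not known exactly. Their poses are not given: they have to be found in the camera images.
- base_tin_mid (a point): centre (half-way up) of the bottom tin, a closed plain steel tin 90 x 66 x 40 mm high, 0.5 kg, the biggest of the three, standing loose on the table; x along its 90 mm side, z up
- large_tin_mid (a point): centre (half-way up) of the larger of the two tins that start on the box's lid, closed, plain steel, 80 x 58 x 40 mm high, 0.2 to 0.4 kg; x along its 80 mm side, y across its 58 mm side, z up
- small_tin_mid (a point): centre (half-way up) of the smaller of the two tins that start on the box's lid, closed, plain steel, 62 x 44 x 36 mm high, 0.12 to 0.25 kg; x along its 62 mm side, y across its 44 mm side, z up
- lid_bar (a point): middle of the lid's lifting bar: a round level steel bar 10 mm thick and 110 mm long, held at both ends by arms, parallel to the lid's front edge and 33 mm (clear gap, open above and below) in front of it. It moves with the lid in an arc of 208 mm radius about lid_hinge, up and away from the robot; x axis in the lid's plane from the bar towards the hinge, y along the bar; with the lid shut it is 69 mm above the table
- lid_hinge (a point): middle of the lid's hinge line, at the far rim of the wooden die box (box 170 mm front to back, 260 mm wide, 65 mm high, fixed to the table; its lid is an 8 mm board on top, upper face 73 mm above the table); the hinge line is level and runs along this frame's y
- lid (a joint): opening angle of the lid in rad: 0 shut, growing as its bar rises, 0.873 is 50 degrees, stop at 1.35. The lid weighs 0.4 kg, turns freely and falls shut from any angle when let go
- cab: half-built black locomotive cab, 75 x 65 x 73 mm high, loose, at the right of the table; origin under its middle; leave alone
- die: grey steel riveting die, a round stepped block 36 mm across and 48 mm high, loose, about 110 mm from the bottom tin's middle on the robot's side of it; origin under its middle; leave alone
- chimney: nickel-silver locomotive chimney stack, 38 mm across and 56 mm high, loose, about 120 mm from the bottom tin's middle on its far side; origin under its middle; leave alone
- crane: yellow plastic toy crane, base 100 x 75 mm, 170 mm high with its jib, loose, at the left of the table; origin under its middle; leave alone
- burnisher: wooden-handled burnisher, 170 mm long and 18 mm high, lying loose behind the box; origin under the middle of its length; x along it; leave alone
Not all that is in view belongs to the job. Leave any green or red look-alike of the part that bears base_tin_mid alone.

How it is judged:
On the way, in this order (a step that is already met when the one before it is completed fails the run):
1. the larger tin stands squarely on the bottom tin, let go (horizontal distance between large_tin_mid and base_tin_mid below 0.01 m and angle between the x axis of large_tin_mid and the x axis of base_tin_mid, either way round below 0.18 rad and z of large_tin_mid in the frame of base_tin_mid between 0.036 and 0.044 m and angle between large_tin_mid's own z axis and vertical below 0.08 rad and contact force between each of the arm, the fingers and large_tin below 0.1 N), for 0.2 s.
2. the smaller tin stands squarely on the larger one, let go (all of step 1 and horizontal distance between small_tin_mid and large_tin_mid below 0.01 m and angle between the x axis of small_tin_mid and the x axis of large_tin_mid, either way round below 0.18 rad and z of small_tin_mid in the frame of large_tin_mid between 0.034 and 0.042 m and angle between small_tin_mid's own z axis and vertical below 0.08 rad and contact force between each of the arm, the fingers and small_tin below 0.1 N), for 0.2 s.
At the end, for the whole second after the job is handed in: The three tins stand in one column, bottom tin within 30 mm of its place, each centred on the one below within 10 mm, long sides in line within 0.18 rad, level and untouched; the robot holds the lid still at 45 to 55 degrees open (0.785 to 0.960 rad) (all of step 2 and contact force between each of the arm, the fingers, lid and base_tin below 0.1 N and contact force between lid and large_tin below 0.1 N and contact force between lid and small_tin below 0.1 N and distance of base_tin_mid from where it was at the start of the episode below 0.03 m and value of joint lid between 0.785 and 0.96 rad and velocity of joint lid between -0.1 and 0.1 rad/s and contact force between any of the fingers, the arm and lid above 0.3 N); the arm keeps its last pose, push and grip.
It fails at once if the lid is raised while a tin is on it (value of joint lid above 0.15 rad and (contact force between lid and large_tin above 0.2 N or contact force between lid and small_tin above 0.2 N)).
It fails at once if the bottom tin is shifted by more than 30 mm (distance of base_tin_mid from where it was at the start of the episode above 0.03 m).
It fails at once if the cab, die, chimney stack, crane or burnisher is moved by more than 30 mm (distance of any of cab, die, chimney, crane, burnisher from where it was at the start of the episode above 0.03 m).
It also fails if it takes over 67 s, if anything falls off the work surface, if the arm or the gripper's body presses on something with over 40 N, if the wrist force passes 120 N, or if a joint passes its speed limit or range.

ROBOT

A 6-joint arm with a two-finger parallel gripper is mounted at the origin on the work surface. World frame = base frame: x ahead of the robot, y to its left, z up, the work surface at z = 0. Lengths are in m, angles in rad, forces in N, time in s.
With the tool pointing down it reaches from about 0.375 to 0.925 m from the base axis. Payload 5.7 kg.
Tool frame: the origin (TCP) lies between the finger pads; the fingertips stand 25 mm ahead of it and the grasp point (between the pads) lies 6 mm ahead of it (env.tip_extent is the distance from the TCP to the fingertips, in m); z points along the fingers, y is the direction in which the jaws open and shut (so a half turn about z gives the same grasp; the last joint's range is limited). The gripper opens to 85 mm and grips with 20 to 120 N. Pads are 22 mm wide; open, the fingers measure 114 mm over their backs; the gripper's body (76 mm by 85 mm) begins 54 mm behind the grasp point. The pads swing forward as they close: fully open they stand 13 mm farther back than shut.
Start: joints at [-1.44, 0.359, 1.51, -0, 1.272, -0.115], TCP at [0.146, -0.582, 0.256] pointing down, gripper open.
Joint ranges: [-2.97, 2.97], [-1.01, 2.36], [0.21, 2.38], [-0.96, 4.11], [0.2, 2.71], [-2.98, 2.98]. Speed limits (rad/s): [2.39, 2.39, 3.14, 3.14, 3.14, 3.14].

INTERFACE

Orientations are given as [roll, pitch, yaw] about the fixed x, y, z axes, in that order (R = Rz(yaw) Ry(pitch) Rx(roll)).
In Python, from rig import env gives the robot as it stands.
- The arm moves only by the tool servo_tool, never from a script. Its argument "plan" is text: rows parted by semicolons, each of 7 numbers parted by spaces: the turn, a rotation vector about the tool's x, y, z in rad, then the shift along the tool's x, y, z in m, then the opening in per cent of the stroke, from 0 (shut) to 100 (fully open). A call has 1 to 8 rows; each row is the pose to reach, as a shift and turn from the pose commanded when the call began, along the tool's axes at that moment; what a row does not reach only later rows make up. A row lasts 1/10 s, in which the tool goes at most 50 mm and 8.59 degrees, less where a joint would pass 70% of its speed; a pose out of reach is approached as far as the arm can. A call with a gripper value outside its range is refused whole. The fingers move at their own pace and stop on an object; "squeeze" is the grip in N (left out, the last holds). Time passes only in rows, so rows that repeat a pose let the fingers close. It gives the time, the measured TCP pose, the force and the opening at its end, in the units of the state.
- env.sense(): the state, without advancing time (a new reading comes with each control period).
- env.grab_frame(name): name is "scene" or "top"; returns a dict with "pixels" (480x640x3 uint8, red, green, blue), "fx", "fy", "cx", "cy" (pixels), "origin" and "attitude" of the camera in the world. Camera axes: x right, y down, z forward; pixel columns grow to the right and rows downward; lengths in m; the calibration is good to about 2 mm. A picture is of the moment at which its call begins. There is no depth.
- env.hand_in(): hands the job in, once; it reports no verdict.
The state is a dict: "time_s": time; "qpos": joint angles; "joint_velocities": joint speeds; "joint_torque": joint torques, N m; "ee_pos": TCP position; "tool_rot": TCP orientation; "ft_force": force on the tool from outside, world axes, zero at the start; "moment": the same for the moment, N m; "gripper_width": finger opening in m.
Only numpy, scipy, OpenCV 4.12 (cv2) and the standard library are available. Lean on these libraries where they do the work, as an engineer would, in place of code of your own. Each camera call takes 0.05 s, during which the arm holds its last target. There are 200 camera calls.

## Working session

There is one attempt and no reset: what is moved stays moved. The work goes in short steps, Python scripts to look and compute and a tool call to move; the robot and the scene stay as the last step left them, time stands still between calls to the robot, and variables do not carry over. Pictures are saved under pics/ and viewed, about 8 in all and at most 12, crops included, and the job is handed in when it is done.

Besides the shell and the picture viewer there is one more tool, called as name(argument=value, ...) on one line, values as JSON. servo_tool: Moves the arm, as the interface text tells. Its arguments: {"type":"object","properties":{"plan":{"type":"string"},"squeeze":{"type":"number"}},"required":["plan"]}

```bash
mkdir -p pics; ls; cat > h.py <<'E'
import numpy as np, cv2
from rig import env
from scipy.spatial.transform import Rotation as R
def grab(n):
    f=env.grab_frame(n); return f
def cam(f):
    a=np.array(f["attitude"],float)
    if a.shape==(3,3): M=a
    elif a.size==4: M=R.from_quat(a).as_matrix()
    else: M=R.from_euler("xyz",a).as_matrix()
    return np.array(f["origin"]),M
def ray(f,u,v,z):
    o,M=cam(f); d=M@np.array([(u-f["cx"])/f["fx"],(v-f["cy"])/f["fy"],1]); return o+d*(z-o[2])/d[2]
def proj(f,p):
    o,M=cam(f); c=M.T@(np.array(p)-o); return np.array([f["cx"]+f["fx"]*c[0]/c[2],f["cy"]+f["fy"]*c[1]/c[2]])
def save(f,name): cv2.imwrite("pics/"+name,cv2.cvtColor(f["pixels"],cv2.COLOR_RGB2BGR))
E
python3 - <<'E'
from h import *
s=env.sense(); print({k:np.round(v,3).tolist() for k,v in s.items()})
for n in("scene","top"):
    f=grab(n); save(f,n+"0.png"); print(n,f["fx"],f["fy"],f["cx"],f["cy"],f["origin"],f["attitude"])
    np.save(n+"0.npy",f,allow_pickle=True)
E
```

```text
pics
{'time_s': 0.0, 'qpos': [-1.44, 0.359, 1.511, -0.0, 1.272, -0.115], 'joint_velocities': [-0.0, 0.0, 0.001, 0.001, -0.001, -0.001], 'joint_torque': [0.002, -52.761, -27.862, 0.0, 0.014, -0.0], 'ee_pos': [0.146, -0.581, 0.255], 'tool_rot': [-3.14, -0.0, 0.246], 'ft_force': [0.376, -0.164, -0.218], 'moment': [0.019, -0.017, 0.011], 'gripper_width': 0.086}
scene 522.9702194367999 522.9702194367999 329.48914321127916 237.96333424183578 [1.16563281 0.30348898 1.11341209] [-2.58920358  0.01386486  1.99492234]
top 504.5369525170333 504.5369525170333 324.47199781457357 237.93262142555213 [0.35279263 0.02581123 1.6104075 ] [-2.99815877 -0.00722808 -1.57010746]
```

View pics/scene0.png

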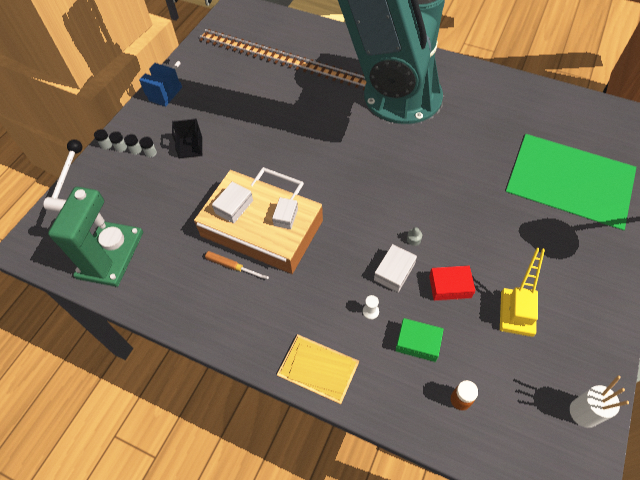

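View pics/top0.png

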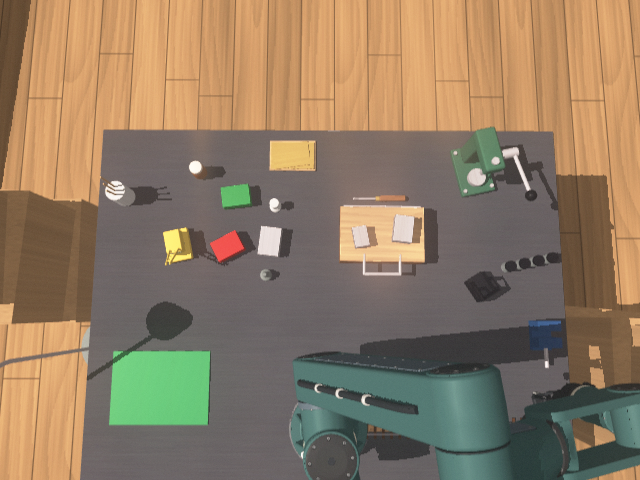

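The scene view shows the plain silver tin at (396,268) with red (452,283) and green (420,339) look-alikes. The lid tins are at (232,202), the larger, and (285,213). In the top view the base tin is at (270,241), the red decoy at (228,246), the green at (236,196), the larger tin at (404,229), the smaller at (361,237), and the bar at (382,274). I choose the silver ones.

```bash
cat >> h.py <<'E'
def face(f,u,v,z,h=26,thr=None,exp=None):
    """top-face rect around seed pixel: low saturation & bright; corners cast onto plane z"""
    u,v=int(u),int(v); im=f["pixels"][v-h:v+h,u-h:u+h]; hsv=cv2.cvtColor(im,cv2.COLOR_RGB2HSV)
    V=hsv[...,2]; c=V[h-3:h+3,h-3:h+3].mean()
    m=((np.abs(V.astype(int)-c)<(thr or 22))&(hsv[...,1]<45)).astype(np.uint8)
    n,l,st,_=cv2.connectedComponentsWithStats(m,connectivity=4); k=l[h,h]
    cs,_=cv2.findContours((l==k).astype(np.uint8),cv2.RETR_EXTERNAL,cv2.CHAIN_APPROX_NONE)
    ct=max(cs,key=cv2.contourArea)[:,0,:]+[u-h,v-h]
    P=np.array([ray(f,a,b,z)[:2] for a,b in ct]); (cx,cy),(w,hh),a=cv2.minAreaRect((P*1000).astype(np.float32))
    if w<hh: w,hh,a=hh,w,a+90
    px=(f["origin"][2]-z)/f["fx"]*1000
    return dict(c=(round(cx,1),round(cy,1)),size=(round(w+px,1),round(hh+px,1)),ang=round((a+90)%180-90,1),V=round(c),area=int(st[k,4]))
E
python3 - <<'E'
from h import *
t=np.load("top0.npy",allow_pickle=True).item(); s=np.load("scene0.npy",allow_pickle=True).item()
for n,(a,b),(c,d),z in(("base",(270,241),(397,265),.04),("large",(404,229),(233,199),.113),("small",(361,237),(286,210),.109)):
    print(n,"top",face(t,a,b,z)); print(n,"scene",face(s,c,d,z))
print("bar",ray(t,382,274,.069),ray(t,364,275,.069),ray(t,401,275,.069),"scene",ray(s,302,186,.069),ray(s,257,170,.069))
print("hinge-rim",ray(t,343,206,.073),ray(t,421,206,.073),ray(t,340,262,.073),ray(t,425,263,.073))
print("die",ray(t,266,274,.04),"chim",ray(t,275,205,.05),"crane",ray(t,178,240,.08),"red",ray(t,228,246,.04))
a=cv2.resize(t["pixels"][190:290,220:440],None,fx=3.6,fy=3.6,interpolation=cv2.INTER_CUBIC)
cv2.imwrite("pics/crop1.png",a[...,::-1])
E
```

```text
base top {'c': (572.0, 188.6), 'size': (np.float64(91.1), np.float64(66.9)), 'ang': -6.7, 'V': 234, 'area': 558}
base scene {'c': (571.5, 190.1), 'size': (np.float64(89.5), np.float64(69.4)), 'ang': -6.7, 'V': 241, 'area': 920}
large top {'c': (600.9, -222.1), 'size': (np.float64(81.1), np.float64(59.5)), 'ang': -7.3, 'V': 230, 'area': 476}
large scene {'c': (600.2, -220.6), 'size': (np.float64(79.8), np.float64(62.6)), 'ang': -7.0, 'V': 240, 'area': 682}
small top {'c': (577.3, -92.8), 'size': (np.float64(62.7), np.float64(45.6)), 'ang': 10.6, 'V': 230, 'area': 274}
small scene {'c': (552.2, -97.7), 'size': (np.float64(111.5), np.float64(45.1)), 'ang': 10.8, 'V': 241, 'area': 443}
bar [ 0.46429687 -0.16117011  0.069     ] [ 0.46117381 -0.10606411  0.069     ] [ 0.46130924 -0.21927021  0.069     ] scene [ 0.47339728 -0.10042415  0.069     ] [ 0.47359612 -0.22825354  0.069     ]
hinge-rim [ 0.67522667 -0.04266788  0.073     ] [ 0.67576178 -0.28544853  0.073     ] [ 0.50055618 -0.032693    0.073     ] [ 0.49784423 -0.29296101  0.073     ]
die [0.46595754 0.19640265 0.04      ] chim [0.68279226 0.17071838 0.05      ] crane [0.56667572 0.46260783 0.08      ] red [0.55354961 0.31688556 0.04      ]
```

View pics/crop1.png

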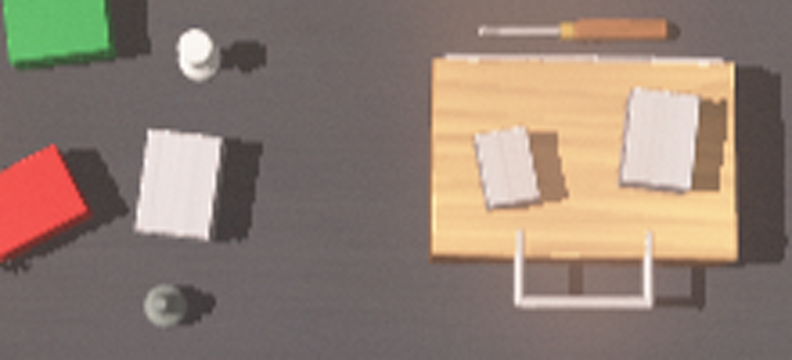

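Sizes and the two views agree (±1.5 mm): base (0.572, 0.189), yaw -6.7°; large (0.6005, -0.2215), -7.2°; small (0.577, -0.093), 10.6°. The bar is at about (0.464, -0.161, 0.069) and the hinge at x≈0.672. I'm moving over the large tin first.

servo_tool(plan="0 0 0.371 0.5286 -0.2385 0.055 100;0 0 0.371 0.5286 -0.2385 0.055 100;0 0 0.371 0.5286 -0.2385 0.055 100;0 0 0.371 0.5286 -0.2385 0.055 100;0 0 0.371 0.5286 -0.2385 0.055 100;0 0 0.371 0.5286 -0.2385 0.055 100;0 0 0.371 0.5286 -0.2385 0.055 100;0 0 0.371 0.5286 -0.2385 0.055 100", squeeze=50)

```text
time_s: 0.9
ee_pos: [0.457, -0.3351, 0.2184]
tool_rot: [-3.141, 0.0, -0.125]
ft_force: [0.5, -0.2, 0.4]
gripper_width: 0.0857
```

servo_tool(plan="0 0 0 0.128 -0.131 0.018 100;0 0 0 0.128 -0.131 0.018 100;0 0 0 0.128 -0.131 0.018 100;0 0 0 0.128 -0.131 0.018 100;0 0 0 0.128 -0.131 0.018 100;0 0 0 0.128 -0.131 0.018 100")

```text
time_s: 1.5
ee_pos: [0.5991, -0.222, 0.2001]
tool_rot: [-3.141, 0.002, -0.123]
ft_force: [-0.4, -0.5, 0.6]
gripper_width: 0.0855
```

servo_tool(plan="0 0 0 0.001 0 0.04 100;0 0 0 0.001 0 0.075 100;0 0 0 0.001 0 0.094 100;0 0 0 0.001 0 0.094 100;0 0 0 0.001 0 0.094 60;0 0 0 0.001 0 0.094 50;0 0 0 0.001 0 0.094 40;0 0 0 0.001 0 0.094 40", squeeze=50)

```text
time_s: 2.3
ee_pos: [0.601, -0.2237, 0.1088]
tool_rot: [3.14, -0.003, -0.125]
ft_force: [-1.0, -1.3, 6.8]
gripper_width: 0.0571
```

servo_tool(plan="0 0 0 0 0 0 40;0 0 0 0 0 0 40;0 0 0 0 0 0 40;0 0 0 0 0 -0.01 40;0 0 0 0 0 -0.03 40;0 0 0 0 0 -0.06 40;0 0 0 0 0 -0.09 40;0 0 0 0 0 -0.09 40")

```text
time_s: 3.1
ee_pos: [0.6029, -0.2239, 0.2018]
tool_rot: [3.139, -0.008, -0.125]
ft_force: [0.8, -0.6, -3.1]
gripper_width: 0.0575
```

servo_tool(plan="0 0 0 -0.004 -0.02 0 40;0 0 0 -0.0122 -0.06 0 40;0 0 0 -0.0213 -0.105 0 40;0 0 0 -0.0304 -0.15 0 40;0 0 0 -0.0396 -0.195 0 40;0 0 0 -0.0487 -0.24 0 40;0 0 0 -0.0578 -0.285 0 40;0 0 0 -0.067 -0.33 0 40")

```text
time_s: 3.9
ee_pos: [0.5727, 0.1154, 0.1952]
tool_rot: [3.141, 0.003, -0.125]
ft_force: [0.4, -0.7, -2.9]
gripper_width: 0.0572
```

servo_tool(plan="0 0 -0.008 -0.0081 -0.04 0 40;0 0 -0.008 -0.0132 -0.065 0 40;0 0 -0.008 -0.0154 -0.0758 0 40;0 0 -0.008 -0.0154 -0.0758 0 40;0 0 -0.008 -0.0154 -0.0758 0 40")

```text
time_s: 4.4
ee_pos: [0.5684, 0.1893, 0.1961]
tool_rot: [3.14, 0.001, -0.117]
ft_force: [0.3, -0.0, -3.8]
gripper_width: 0.0573
```

```bash
python3 - <<'E'
from h import *
s=env.sense(); print({k:np.round(s[k],4).tolist() for k in("time_s","ee_pos","tool_rot","ft_force","gripper_width")})
f=grab("scene"); p=s["ee_pos"]; print(proj(f,p))
np.save("s1.npy",f,allow_pickle=True)
u,v=map(int,proj(f,p)); a=cv2.resize(f["pixels"][v-60:v+90,u-100:u+100],None,fx=4,fy=4,interpolation=cv2.INTER_CUBIC); print(u-100,v-60)
cv2.imwrite("pics/crop2.png",a[...,::-1])
E
```

```text
{'time_s': 4.4, 'ee_pos': [0.5684, 0.1893, 0.1961], 'tool_rot': [3.1405, 0.0015, -0.1169], 'ft_force': [0.3441, -0.0256, -3.8185], 'gripper_width': 0.0573}
[403.62706486 226.89763734]
303 166
```

View pics/crop2.png

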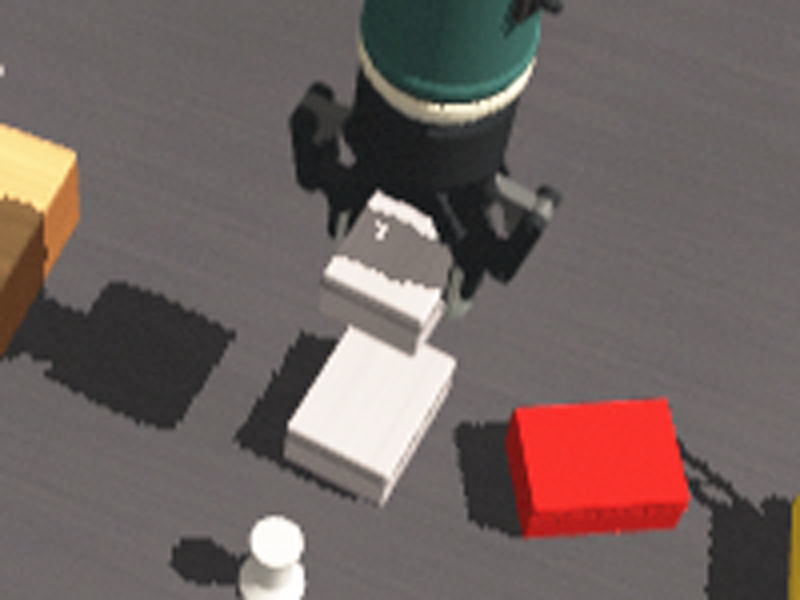

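The held tin is upright in the grip above the base tin, with its front top edge at about (384,236)–(409,246) in full-frame pixels. I'm checking how it sits in the grip.

```bash
python3 - <<'E'
from h import *
f=np.load("s1.npy",allow_pickle=True).item(); c=np.array([.5684,.1893])
e=np.array([.993,-.117]); n=np.array([.117,.993])
for z in(.194,.2,.206): print(z,[ray(f,u,v,z)[:2].round(4) for u,v in((384.3,235.7),(408.9,246.5))])
print("expected",c+.04*e-.029*n,c+.04*e+.029*n)
E
```

```text
0.194 [array([0.6036, 0.16  ]), array([0.6076, 0.2153])]
0.2 [array([0.6072, 0.161 ]), array([0.6112, 0.2158])]
0.206 [array([0.6109, 0.1619]), array([0.6148, 0.2164])]
expected [0.604727 0.155823] [0.611513 0.213417]
```

servo_tool(plan="0 0 0 0.0035 0 0.03 40;0 0 0 0.0035 0 0.065 40;0 0 0 0.0035 0 0.09 40;0 0 0 0.0035 0 0.105 40;0 0 0 0.0035 0 0.114 40;0 0 0 0.0035 0 0.115 40;0 0 0 0.0035 0 0.115 40;0 0 0 0.0035 0 0.115 40")

```text
time_s: 5.25
ee_pos: [0.5736, 0.1896, 0.083]
tool_rot: [-3.141, -0.002, -0.118]
ft_force: [-0.3, 0.1, -4.2]
gripper_width: 0.0571
```

servo_tool(plan="0 0 0 -0.001 0 0.002 40;0 0 0 -0.001 0 0.004 40;0 0 0 -0.001 0 0.005 40;0 0 0 -0.001 0 0.006 40;0 0 0 -0.001 0 0.006 40")

```text
time_s: 5.75
ee_pos: [0.5716, 0.1899, 0.076]
tool_rot: [-3.141, -0.0, -0.117]
ft_force: [-0.5, 0.2, -2.2]
gripper_width: 0.0573
```

servo_tool(plan="0 0 0 0 0 0.001 40;0 0 0 0 0 0.001 40;0 0 0 0 0 0.001 40")

```text
time_s: 6.05
ee_pos: [0.5716, 0.1899, 0.0759]
tool_rot: [-3.141, -0.0, -0.117]
ft_force: [-3.2, -0.3, 6.4]
gripper_width: 0.0568
```

servo_tool(plan="0 0 0 0 0 0 68;0 0 0 0 0 0 72;0 0 0 0 0 0 80;0 0 0 0 0 0 90;0 0 0 0 0 -0.003 90;0 0 0 0 0 -0.02 90;0 0 0 0 0 -0.06 90;0 0 0 0 0 -0.1 90")

```text
time_s: 6.85
ee_pos: [0.5708, 0.1896, 0.1752]
tool_rot: [3.141, 0.002, -0.117]
ft_force: [1.2, -0.8, -0.7]
gripper_width: 0.0767
```

servo_tool(plan="0 0 0 0 0 -0.025 90;0 0 -0.3 0.039 0.28 -0.025 90;0 0 -0.3 0.039 0.28 -0.025 90;0 0 -0.3 0.039 0.28 -0.025 90;0 0 -0.3 0.039 0.28 -0.025 90;0 0 -0.3 0.039 0.28 -0.025 90;0 0 -0.3 0.039 0.28 -0.025 90;0 0 -0.3 0.039 0.28 -0.025 90")

```text
time_s: 7.65
ee_pos: [0.5781, -0.0979, 0.2002]
tool_rot: [3.139, -0.001, 0.178]
ft_force: [-0.5, -0.1, -0.6]
gripper_width: 0.0769
```

```bash
python3 - <<'E'
from h import *
s=env.sense(); print({k:np.round(s[k],4).tolist() for k in("time_s","ee_pos","tool_rot","ft_force","gripper_width")})
f=grab("scene"); u,v=map(int,proj(f,(.572,.189,.08))); print(u,v,face(f,u,v,.08))
t=grab("top"); u,v=map(int,proj(t,(.572,.189,.08))); print(u,v,face(t,u,v,.08))
a=f["pixels"][130:330,180:480]; cv2.imwrite("pics/crop3.png",cv2.resize(a,None,fx=2.6,fy=2.6,interpolation=cv2.INTER_CUBIC)[...,::-1])
E
```

```text
{'time_s': 7.65, 'ee_pos': [0.5781, -0.0979, 0.2002], 'tool_rot': [3.1392, -0.001, 0.1781], 'ft_force': [-0.5154, -0.1214, -0.5514], 'gripper_width': 0.0769}
397 255 {'c': (571.4, 191.7), 'size': (np.float64(81.1), np.float64(59.4)), 'ang': -6.7, 'V': 244, 'area': 750}
267 238 {'c': (571.7, 191.5), 'size': (np.float64(81.3), np.float64(58.9)), 'ang': -6.7, 'V': 240, 'area': 463}
```

View pics/crop3.png

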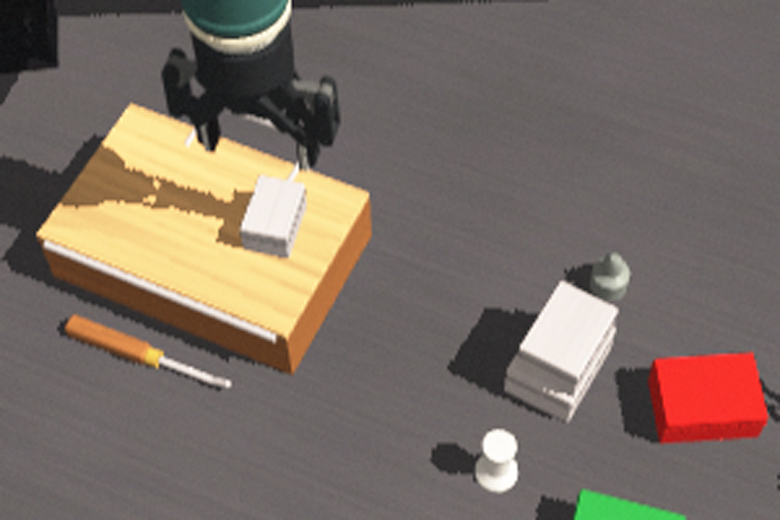

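The large tin sits squarely: centre (0.5715, 0.1915) against base (0.572, 0.189), yaw -6.7° for both. The crop shows the small tin free on the lid below the gripper at about (275,213).

servo_tool(plan="0 0 -0.007 0 -0.004 0 90;0 0 -0.007 0 -0.004 0 90;0 0 -0.007 0 -0.004 0 90")

```text
time_s: 8.05
ee_pos: [0.5767, -0.0874, 0.1999]
tool_rot: [-3.141, 0.0, 0.192]
ft_force: [-0.5, -0.7, 0.1]
gripper_width: 0.077
```

servo_tool(plan="0 0 0.007 0 0.0055 0.03 90;0 0 0.007 0 0.0055 0.07 90;0 0 0.007 0 0.0055 0.096 90;0 0 0.007 0 0.0055 0.096 90;0 0 0.007 0 0.0055 0.096 90;0 0 0.007 0 0.0055 0.096 50;0 0 0.007 0 0.0055 0.096 30;0 0 0.007 0 0.0055 0.096 30", squeeze=40)

```text
time_s: 8.85
ee_pos: [0.5791, -0.0945, 0.1057]
tool_rot: [3.14, -0.003, 0.183]
ft_force: [-0.0, 1.4, 6.5]
gripper_width: 0.0435
```

servo_tool(plan="0 0 0 0 0 0 30;0 0 0 0 0 0 30;0 0 0 0 0 0 30;0 0 0 0 0 0 30")

```text
time_s: 9.25
ee_pos: [0.5791, -0.0945, 0.1057]
tool_rot: [3.141, -0.003, 0.183]
ft_force: [0.5, 1.8, 6.4]
gripper_width: 0.0435
```

servo_tool(plan="0 0 0 0 0 -0.01 30;0 0 0 0 0 -0.03 30;0 0 0 0 0 -0.07 30;0 0 0 0 0 -0.1 30;0 0 0 0 0 -0.11 30;0 0 0.1 0.006 -0.035 -0.11 30;0 0 0.2 0.0125 -0.075 -0.11 30;0 0 0.3 0.0195 -0.12 -0.11 30")

```text
time_s: 10.05
ee_pos: [0.5746, 0.0277, 0.2133]
tool_rot: [3.141, 0.001, -0.123]
ft_force: [0.4, 0.5, -2.7]
gripper_width: 0.0435
```

servo_tool(plan="0 0 0 0.001 -0.045 0 30;0 0 0 0.001 -0.085 0 30;0 0 0 0.001 -0.12 0 30;0 0 0 0.001 -0.145 0 30;0 0 0 0.001 -0.16 0 30;0 0 0 0.001 -0.16 0 30;0 0 0 0.001 -0.16 0 30;0 0 0 0.001 -0.16 0 30")

```text
time_s: 10.85
ee_pos: [0.5947, 0.1847, 0.2136]
tool_rot: [3.141, 0.001, -0.118]
ft_force: [-0.0, 0.2, -1.6]
gripper_width: 0.0434
```

servo_tool(plan="0 0 0 -0.012 -0.002 0 30;0 0 0 -0.022 -0.004 0 30;0 0 0 -0.022 -0.004 0.025 30;0 0 0 -0.022 -0.004 0.055 30;0 0 0 -0.022 -0.004 0.08 30;0 0 0 -0.022 -0.004 0.092 30;0 0 0 -0.022 -0.004 0.092 30;0 0 0 -0.022 -0.004 0.092 30")

```text
time_s: 11.65
ee_pos: [0.5738, 0.1926, 0.1226]
tool_rot: [-3.141, -0.001, -0.117]
ft_force: [0.6, -0.4, -2.0]
gripper_width: 0.0433
```

servo_tool(plan="0 0 0 0 0.001 0.004 30;0 0 0 0 0.001 0.007 30;0 0 0 0 0.001 0.008 30;0 0 0 0 0.001 0.0085 30;0 0 0 0 0.001 0.0085 30")

```text
time_s: 12.15
ee_pos: [0.5735, 0.1916, 0.1134]
tool_rot: [-3.141, -0.0, -0.117]
ft_force: [0.2, -0.8, -1.6]
gripper_width: 0.0432
```

servo_tool(plan="0 0 0 0 0 0.001 30;0 0 0 0 0 0.0015 30;0 0 0 0 0 0.0015 30")

```text
time_s: 12.45
ee_pos: [0.5736, 0.1916, 0.1127]
tool_rot: [-3.141, -0.001, -0.117]
ft_force: [-0.9, -1.0, 4.9]
gripper_width: 0.0432
```

servo_tool(plan="0 0 0 0 0 0 53;0 0 0 0 0 0 56;0 0 0 0 0 0 64;0 0 0 0 0 0 75;0 0 0 0 0 -0.004 75;0 0 0 0 0 -0.03 75;0 0 0 0 0 -0.08 75;0 0 0 0 0 -0.12 75")

```text
time_s: 13.25
ee_pos: [0.5735, 0.1916, 0.2338]
tool_rot: [-3.141, -0.0, -0.117]
ft_force: [1.3, 0.1, -0.1]
gripper_width: 0.0642
```

servo_tool(plan="0 0 -1.688 -0.0676 0.363 0 75;0 0 -1.688 -0.0676 0.363 0 75;0 0 -1.688 -0.0676 0.363 0 35;0 0 -1.688 -0.0676 0.363 0 35;0 0 -1.688 -0.0676 0.363 0 35;0 0 -1.688 -0.0676 0.363 0 35;0 0 -1.688 -0.0676 0.363 0 35;0 0 -1.688 -0.0676 0.363 0 35")

```text
time_s: 14.05
ee_pos: [0.4654, -0.1568, 0.2323]
tool_rot: [3.141, -0.0, 0.977]
ft_force: [1.0, -0.5, -0.3]
gripper_width: 0.0298
```

```bash
python3 - <<'E'
from h import *
s=env.sense(); print({k:np.round(s[k],4).tolist() for k in("time_s","ee_pos","tool_rot","ft_force","gripper_width","qpos")})
f=grab("scene"); u,v=map(int,proj(f,(.572,.1915,.116))); print(u,v,face(f,u,v,.116))
t=grab("top"); u,v=map(int,proj(t,(.572,.1915,.116))); print(u,v,face(t,u,v,.116))
f0=np.load("scene0.npy",allow_pickle=True).item();t0=np.load("top0.npy",allow_pickle=True).item()
# bar: white mask in initial top & scene frames; points sampled across expected bar line
for nm,g in(("top",t0),("scene",f0)):
    gray=cv2.cvtColor(g["pixels"],cv2.COLOR_RGB2GRAY).astype(float)
    for y in(-.195,-.18,-.161,-.145,-.13):
        xs=np.arange(.44,.492,.0005); uv=np.array([proj(g,(x,y,.069)) for x in xs],np.float32)
        pr=cv2.remap(gray.astype(np.float32),uv[None,:,0],uv[None,:,1],cv2.INTER_LINEAR)[0]
        w=np.clip(pr-np.median(pr)-30,0,None); print(nm,y,round(float((w*xs).sum()/max(w.sum(),1e-6)),4),round(float(pr.max())))
E
```

```text
{'time_s': 14.05, 'ee_pos': [0.4654, -0.1568, 0.2323], 'tool_rot': [3.1409, -0.0002, 0.9771], 'ft_force': [1.0209, -0.549, -0.3121], 'gripper_width': 0.0298, 'qpos': [-0.4659, 0.2276, 1.7706, 0.0001, 1.1426, 0.1277]}
400 248 {'c': (570.7, 193.8), 'size': (np.float64(61.1), np.float64(45.4)), 'ang': -6.7, 'V': 243, 'area': 454}
265 236 {'c': (566.7, 188.0), 'size': (np.float64(79.8), np.float64(56.2)), 'ang': -5.9, 'V': 240, 'area': 327}
top -0.195 0.4659 213
top -0.18 0.4661 214
top -0.161 0.4661 212
top -0.145 0.4663 214
top -0.13 0.4662 215
scene -0.195 0.4632 234
scene -0.18 0.4635 233
scene -0.161 0.4637 229
scene -0.145 0.4642 226
scene -0.13 0.464 230
```

servo_tool(plan="0 0 -0.594 -0.003 0.002 0 35;0 0 -0.594 -0.003 0.002 0 35;0 0 -0.594 -0.003 0.002 0 35;0 0 -0.594 -0.003 0.002 0 35;0 0 -0.594 -0.003 0.002 0 35;0 0 -0.594 -0.003 0.002 0 35;0 0 -0.594 -0.003 0.002 0 35")

```text
time_s: 14.85
ee_pos: [0.4661, -0.1585, 0.2319]
tool_rot: [3.142, -0.0, 1.563]
ft_force: [-0.3, 0.7, 0.2]
gripper_width: 0.0297
```

servo_tool(plan="0 0 0 -0.002 -0.001 0.04 35;0 0 0 -0.002 -0.001 0.08 35;0 0 0 -0.002 -0.001 0.11 35;0 0 0 -0.002 -0.001 0.13 35;0 0 0 -0.002 -0.001 0.145 35;0 0 0 -0.002 -0.001 0.156 35;0 0 0 -0.002 -0.001 0.156 35;0 0 0 -0.002 -0.001 0.156 35", squeeze=40)

```text
time_s: 15.65
ee_pos: [0.4653, -0.1609, 0.0761]
tool_rot: [3.141, -0.0, 1.565]
ft_force: [0.6, -0.6, 0.1]
gripper_width: 0.0297
```

servo_tool(plan="0 0 0 0 0 0 35;0 0 0 0 0 0 20;0 0 0 0 0 0 5;0 0 0 0 0 0 5;0 0 0 0 0 0 5;0 0 0 0 0 0 5")

```text
time_s: 16.25
ee_pos: [0.4664, -0.1611, 0.0766]
tool_rot: [3.139, 0.001, 1.565]
ft_force: [3.7, 2.2, 6.0]
gripper_width: 0.0087
```

servo_tool(plan="0 0 0 0 0 -0.0073 5;0 0 0 0 0.0005 -0.0145 5;0 0 0 0 0.001 -0.0217 5;0 0 0 0 0.002 -0.0289 5;0 0 0 0 0.003 -0.0361 5;0 0 0 0 0.0045 -0.0432 5;0 0 0 0 0.006 -0.0503 5;0 0 0 0 0.008 -0.0573 5")

```text
time_s: 17.05
ee_pos: [0.4756, -0.1612, 0.1337]
tool_rot: [3.137, 0.001, 1.565]
ft_force: [10.5, 1.9, -6.8]
gripper_width: 0.0086
```

servo_tool(plan="0 0 0 0 0.004 -0.007 5;0 0 0 0 0.0077 -0.0172 5;0 0 0 0 0.0119 -0.0273 5;0 0 0 0 0.0166 -0.0371 5;0 0 0 0 0.0218 -0.0467 5;0 0 0 0 0.0275 -0.056 5;0 0 0 0 0.0275 -0.056 5")

```text
time_s: 17.75
ee_pos: [0.502, -0.1616, 0.19]
tool_rot: [3.139, 0.001, 1.566]
ft_force: [6.3, -1.1, -6.9]
gripper_width: 0.0083
```

servo_tool(plan="0 0 0 0 0.006 -0.009 5;0 0 0 0 0.0128 -0.0176 5;0 0 0 0 0.02 -0.026 5;0 0 0 0 0.0275 -0.034 5;0 0 0 0 0.0355 -0.0413 5;0 0 0 0 0.041 -0.046 5;0 0 0 0 0.041 -0.046 5;0 0 0 0 0.041 -0.046 5")

```text
time_s: 18.55
ee_pos: [0.5409, -0.162, 0.2343]
tool_rot: [-3.14, 0.001, 1.566]
ft_force: [4.4, -5.4, -6.2]
gripper_width: 0.0081
```

```bash
python3 - <<'E'
from h import *
for i in range(2):
    f=grab("scene"); s=env.sense(); print({k:np.round(s[k],4).tolist() for k in("time_s","ee_pos","tool_rot","ft_force","gripper_width")})
t=grab("top")
u,v=map(int,proj(f,(.571,.1935,.116))); print(u,v,face(f,u,v,.116,thr=12)); u,v=map(int,proj(t,(.571,.1935,.116))); print(u,v,face(t,u,v,.116,thr=8),face(t,u,v,.116,thr=5))
a=f["pixels"][100:340,170:490]; cv2.imwrite("pics/crop4.png",cv2.resize(a,None,fx=2.5,fy=2.5,interpolation=cv2.INTER_CUBIC)[...,::-1])
E
```

```text
{'time_s': 18.6, 'ee_pos': [0.5408, -0.162, 0.2342], 'tool_rot': [-3.1404, 0.0011, 1.5657], 'ft_force': [3.6789, -4.5908, -6.9157], 'gripper_width': 0.0085}
{'time_s': 18.65, 'ee_pos': [0.5408, -0.1619, 0.2342], 'tool_rot': [-3.1404, 0.0011, 1.5656], 'ft_force': [3.7812, -5.4772, -7.5909], 'gripper_width': 0.0085}
401 248 {'c': (570.9, 193.6), 'size': (np.float64(60.9), np.float64(44.4)), 'ang': -6.4, 'V': 245, 'area': 444}
264 237 {'c': (572.6, 192.9), 'size': (np.float64(62.5), np.float64(43.6)), 'ang': -6.9, 'V': 242, 'area': 260} {'c': (572.4, 193.1), 'size': (np.float64(62.1), np.float64(43.2)), 'ang': -7.2, 'V': 242, 'area': 254}
```

View pics/crop4.png

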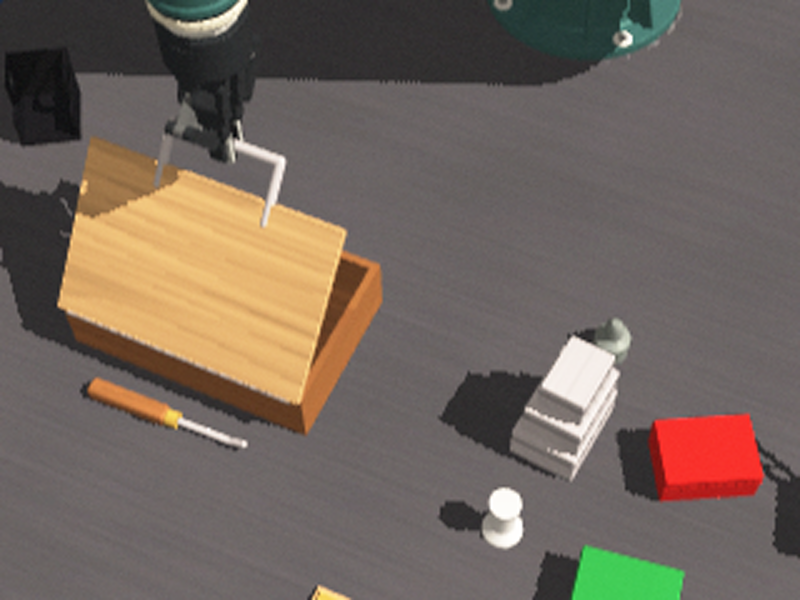

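The column stands squarely, with the small tin's top at (0.572, 0.193). The lid is open with the bar in the jaws. One independent angle check from the bar's right end at full-frame pixel (284,164) and the lid's front-right corner at (308,192), then hand in.

servo_tool(plan="0 0 0 0 0 0 5;0 0 0 0 0 0 5;0 0 0 0 0 0 5;0 0 0 0 0 0 5")

```text
time_s: 19.1
ee_pos: [0.5407, -0.162, 0.2341]
tool_rot: [-3.14, 0.001, 1.566]
ft_force: [4.3, -5.5, -6.7]
gripper_width: 0.0085
```

```bash
python3 - <<'E'
from h import *
f=np.load("scene0.npy",allow_pickle=True).item()
for d in(45,48,50,52,55):
    a=np.radians(d); P=lambda r,y,n=0:(.673-r*np.cos(a)+n*np.sin(a),y,.069+r*np.sin(a)+n*np.cos(a))
    print(d,"bar end",proj(f,P(.208,-.106)).round(1),"lid corner",proj(f,P(.170,-.031,.004)).round(1))
s=env.sense(); print(s["time_s"],np.round(s["ee_pos"],4),np.round(s["ft_force"],1),np.abs(s["joint_velocities"]).max())
E
```

```text
45 bar end [285.5 162.1] lid corner [310.8 189.4]
48 bar end [283.6 162.5] lid corner [309.4 190. ]
50 bar end [282.3 162.8] lid corner [308.4 190.5]
52 bar end [280.9 163.3] lid corner [307.4 191.1]
55 bar end [278.8 164.3] lid corner [305.8 192.1]
19.1 [ 0.5407 -0.162   0.2341] [ 4.3 -5.5 -6.7] 0.0015494566783247723
```

Both image points agree with about 49–50°, and the arm is still.

```bash
python3 -c "
from rig import env
print(env.hand_in())"
```

```text
the job is handed in; nothing more can be done
None
```

I stacked the larger tin and then the smaller one on the plain steel bottom tin, gripped the lid bar, raised the lid to about 50° and handed in at 19.1 s while still holding it. The hand-in gave no verdict, so the results below are my own last checks.

- **Stack:**

| Tin | Centre x, y (m) | Long-side angle |
|---|---|---|
| Bottom (start of run) | 0.572, 0.189 | -6.7° |
| Larger | 0.5715, 0.1915 | -6.7° |
| Smaller | 0.572, 0.193 | -6.4° to -7.2° |

  Each tin is about 1 to 3 mm off the one below, against the 10 mm allowed. I did not re-measure the bottom tin after stacking, but it showed no visible shift.
- **Lid:** the height gained by the tool gives 49.3° and its forward travel gives 50.0°. In the picture, the lid corner reads about 50° and the bar end about 47–50°. The arm was still, with about 7 N of the lid's weight on the tool.
- **Disagreements:**
  - One top-view reading of the small tin merged it with the large tin's face; a tighter threshold fixed that.
  - The jaws read 8.5 mm on the 10 mm bar. They also read 0.5 to 1 mm low on both tins, so I took this as sensor bias.
- **Other objects:** the last crop showed the die, chimney, burnisher, cab and the red tin apparently undisturbed. The crane was outside that crop, but the arm never went near it.

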